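# Inspect the valve block on three sides and clamp it in the sprung nest

## Robot

A 6-joint arm with a two-finger parallel gripper is mounted at the origin on a cart in front of the work surface, level with it; the furniture and walls round the work are solid. World frame = base frame: x ahead of the robot, y to its left, z up, the work surface at z = 0. Lengths are in m, angles in rad, forces in N, time in s.
With the tool pointing down it reaches from about 0.375 to 0.9 m from the base axis. Payload 3.1 kg.
Tool frame: the origin (TCP) lies on the centre line of the jaws, within the pads' length; the fingertips stand 19 mm ahead of it and the grasp point (between the pads) is the TCP; z points along the fingers, y is the line along which they close (so a half turn about z gives the same grasp; the last joint's range is limited). The gripper opens to 85 mm and grips with 20 to 120 N. Pads are 22 mm wide; open, the fingers measure 114 mm over their backs; the gripper's body (76 mm by 85 mm) begins 54 mm behind the grasp point. The pads swing forward as they close: fully open they stand 13 mm farther back than shut.
Start: joints at [1.091, 0.527, 1.433, -0, 1.181, -0.178], TCP at [0.186, 0.597, 0.25] pointing down, gripper open.
Joint ranges: [-3.08, 3.08], [-0.75, 2.2], [0.22, 2.44], [-1.43, 4.57], [0, 2.65], [-2.85, 2.85]. Speed limits (rad/s): [2.79, 2.79, 3.14, 3.14, 3.14, 3.14].

## Interface

Orientations are given as a unit quaternion [x, y, z, w].
In Python, from station import manip gives the robot as it stands.
- The arm moves only by the tool servo_tool, never from a script. Its argument "rows" is a list that holds one entry, the list of rows, each a list of 7 numbers: the turn, a rotation vector about the tool's x, y, z in degrees, then the shift along the tool's x, y, z in m, then the gripper command: -1 is shut, 1 is fully open, values between are in proportion. In form: [[[wx, wy, wz, tx, ty, tz, jaw], ...]]. A call has 1 to 8 rows; each row shifts and turns the commanded pose from where the row before left it, along the tool's axes as they then stand; what a row does not reach is not made up. A row lasts 1/12 s, in which the tool goes at most 41.7 mm and 7.16 degrees, less where a joint would pass 70% of its speed; a pose out of reach is approached as far as the arm can. A call is refused whole if a number of a shift passes 0.0417 or a number of a turn 7.16, either way. A call with a gripper value outside its range is refused whole. The fingers move at their own pace and stop on an object; "squeeze" is the grip in N (left out, the last holds). Time passes only in rows, so rows that do not move let the fingers close. It gives the time, the measured TCP pose, the force, the opening and the grip force at its end, in the units of the state.
- manip.sense(): the state, without advancing time (a new reading comes with each control period).
- manip.snapshot(name): name is "scene" or "side" or "wrist"; returns the picture (400x640x3 uint8, blue, green, red); there is no depth.
- manip.camera_info(name): a dict with "K" (3x3 intrinsics, pixels), "camera_from_world" (4x4, takes a point from world to camera coordinates). Camera axes: x right, y down, z forward; pixel columns grow to the right and rows downward; lengths in m; the calibration is good to about 2 mm. The wrist camera is an equidistant fisheye: a pixel r from the principal point sees the ray r / f radians off the axis. A picture is of the moment at which its call begins: read the wrist's pose just before it. camera_info takes no time and is no camera call; for the wrist camera it gives the pose at the moment of the call.
- manip.sign_off(): hands the job in; it is judged then, once.
The state is a dict: "t": time; "q": joint angles; "qd": joint speeds; "tau": joint torques, N m; "tcp_pos": TCP position; "tool_rot": TCP orientation; "force": force on the tool from outside, world axes, zero at the start; "ft_torque": the same for the moment, N m; "finger_gap": opening from 0.0 (shut) to 1.0 (fully open); "gripper_force": force on a finger pad.
Only numpy, scipy, OpenCV 4.12 (cv2) and the standard library are available. Lean on these libraries where they do the work, as an engineer would, in place of code of your own. Each camera call takes 0.05 s, during which the arm holds its last target. There are 200 camera calls.

## Task

Pick up the aluminium valve block by its lug and hold it upright in front of the inspection camera with its one-port side, then its two-port side, then its three-port side square to the lens, the middle of the side on the lens axis and about 50 mm from the glass, still for a second each time. Then clamp it in the sprung nest: push the sprung jaw back with the block's two-port side, lower the block flat onto the nest's base between jaw and low stop, centred on the jaw, and let go. Leave the grease tin, tape measure and bearing where they are.

Things in the scene. Friction and masses are not known exactly. Their poses are not given: they have to be found in the camera images.
- block: Cast aluminium valve block, about 0.4 kg, upright on the bench: body 60 x 60 x 50 mm high with a grip lug on top. Origin: centre of the underside; z up. Dark round ports: one on the +x side, two on +y, three on -x; -y is plain. A small bleed screw (10 mm wide, 6 mm high) stands on top at the corner between the one-port and two-port sides (x +22, y +22 mm).
- lug (a point): Point to grip, on the block's axis 73 mm above its underside. The lug is 30 mm along the block's x and 24 mm along its y, and rises from 50 to 90 mm above the underside; best gripped across the 24 mm.
- one_port (a point): Middle of the block's one-port side (its +x face; one 28 mm port), 25 mm above its underside.
- two_port (a point): Middle of the block's two-port side (its +y face; two 16 mm ports side by side), 25 mm above its underside.
- three_port (a point): Middle of the block's three-port side (its -x face; three 12 mm ports in a triangle), 25 mm above its underside.
- camera_stand: Inspection camera on a post with a 90 x 90 mm foot, fixed to the bench. Origin: on the bench below the camera, 25 mm in front of the foot's centre; z up. The head (52 mm wide, from 124 to 176 mm high; a small box on its back reaches 205 mm, the post 212 mm) looks along its own -y.
- lens (a point): Middle of the lens glass, 50 mm from the stand's origin along -y and 150 mm above the bench; the lens looks along the stand's -y.
- view_point (a point): Point on the lens axis, 50 mm in front of the glass (100 mm from the stand's origin along its -y, 150 mm above the bench): the middle of the shown side belongs here.
- nest: Sprung nest, fixed. Origin: on the bench, under the centre of the clamped block; z up. Base plate x -50 to 50, y -48 to 94, top 12 mm above the bench. Fixed low stop at -y: inner face at y -30, 70 mm wide, top 26 mm above the bench. Sprung jaw at +y; spring housing behind it, y 62 to 90, top 50 mm above the bench. The clamped block's y lies along the nest's y, two-port side on the jaw.
- jaw (a joint): Travel of the sprung jaw along the nest's +y, m: 0 at rest, 0.030 at its end; a spring of 350 N/m with 2 N preload returns it. It is pushed 0.016 m in when the block sits clamped against the stop. At rest the gap between jaw and stop is 44 mm, too narrow for the 60 mm block.
- jaw_pad (a point): Middle of the jaw's rubber pad (56 mm wide, from 15 to 50 mm above the bench), on its face towards the stop; at rest 14 mm from the nest's origin along +y, and it moves with the jaw.
- grease_tin: Small tin, 49 mm across, 54 mm high, standing on the bench; bystander. Origin: centre of the underside.
- tape_measure: Tape measure, 36 x 76 x 58 mm high, standing on the bench; bystander. Origin: centre of the underside.
- bearing: Ball bearing, 62 mm across, 16 mm high, lying on the bench; bystander. Origin: centre of the underside.
Things that resemble listed ones, but are neither listed nor needed, are in the scene too. Several things have the shape of the block; the one meant has the colours described above.

How it is judged:
On the way, in this order (a step that is already met when the one before it is completed fails the run):
1. the one-port side is held still in front of the lens (distance between one_port and view_point below 0.016 m and angle between the x axis of block and the y axis of camera_stand, either way round below 0.18 rad and angle between block's own z axis and vertical below 0.18 rad and contact force between block and the fingers above 0.3 N and linear speed of block below 0.03 m/s and angular speed of block below 0.2 rad/s), for 0.5 s.
2. then the two-port side (distance between two_port and view_point below 0.016 m and angle between the y axis of block and the y axis of camera_stand, either way round below 0.18 rad and angle between block's own z axis and vertical below 0.18 rad and contact force between block and the fingers above 0.3 N and linear speed of block below 0.03 m/s and angular speed of block below 0.2 rad/s), for 0.5 s.
3. then the three-port side (distance between three_port and view_point below 0.016 m and angle between the x axis of block and the y axis of camera_stand, either way round below 0.18 rad and angle between block's own z axis and vertical below 0.18 rad and contact force between block and the fingers above 0.3 N and linear speed of block below 0.03 m/s and angular speed of block below 0.2 rad/s), for 0.5 s.
At the end, for the whole second after the job is handed in: The block stands at rest and released on the nest's base (height within 3 mm), clamped between stop and jaw (within 4 mm along the nest's y, jaw pushed in 12 to 20 mm), its two-port side towards the jaw, square within 0.07 rad, upright within 0.05 rad, and centred on the jaw within 12 mm along x (x of block in the frame of nest between -0.012 and 0.012 m and y of block in the frame of nest between -0.004 and 0.004 m and z of block in the frame of nest between 0.009 and 0.015 m and y of two_port in the frame of nest above 0.024 m and angle between the y axis of block and the y axis of nest, either way round below 0.07 rad and angle between block's own z axis and vertical below 0.05 rad and value of joint jaw between 0.012 and 0.02 m and linear speed of block below 0.02 m/s); the robot touches nothing.
It fails at once if a bystander (grease tin) is moved more than 25 mm (distance of grease_tin from where it was at the start of the episode above 0.025 m).
It fails at once if a bystander (tape measure) is moved more than 25 mm (distance of tape_measure from where it was at the start of the episode above 0.025 m).
It fails at once if a bystander (bearing) is moved more than 25 mm (distance of bearing from where it was at the start of the episode above 0.025 m).
It also fails if it takes over 58 s, if anything falls off the work surface, if the arm or the gripper's body presses on something with over 40 N, if the wrist force passes 120 N, or if a joint passes its speed limit or range.

## Working session

There is one attempt and no reset: what is moved stays moved. The work goes in short steps, Python scripts to look and compute and a tool call to move; the robot and the scene stay as the last step left them, time stands still between calls to the robot, and variables do not carry over. Pictures are saved under pics/ and viewed, at most 10 in all, crops included, and the job is handed in when it is done.

Besides the shell and the picture viewer there is one more tool, called after "Emit:" by a JSON object that holds its "fn" and its "kwargs". servo_tool: Moves the arm, as the interface text tells. Its arguments: {"type":"object","properties":{"rows":{"type":"array","items":{"type":"array","items":{"type":"array","items":{"type":"number"}}}},"squeeze":{"type":"number"}},"required":["rows"]}

```bash
mkdir -p pics; ls; python3 - <<'E'
from station import manip
import cv2,numpy as np
s=manip.sense();print(s)
ims=[]
for n in("scene","side"):
    i=manip.camera_info(n);print(n,np.round(i["K"],1).tolist(),np.round(i["camera_from_world"],3).tolist())
for n in("scene","side","wrist"):
    im=manip.snapshot(n);cv2.imwrite(f"pics/{n}0.png",im)
i=manip.camera_info("wrist");print(i)
E
```

```text
pics
{'t': 0.0, 'q': array([ 1.09048008e+00,  5.28474606e-01,  1.43391385e+00,  1.12100279e-05,
        1.18139769e+00, -1.78492324e-01]), 'qd': array([-2.28515740e-05,  5.05101895e-04, -1.50879333e-03, -2.39492013e-04,
        1.93105611e-04, -4.13611710e-04]), 'tau': array([ 3.75167465e-04, -4.42340076e+01, -1.78033018e+01, -8.66551272e-05,
        8.35865038e-03,  1.36540831e-05]), 'tcp_pos': array([0.18543379, 0.59614514, 0.24932472]), 'tool_rot': array([ 1.50341811e-01,  9.88633470e-01, -1.03610143e-03, -3.59678583e-04]), 'force': array([-0.55512253,  1.24827696,  0.26614495]), 'ft_torque': array([ 0.0083203 ,  0.02282609, -0.0554672 ]), 'gripper_force': 0.0, 'finger_gap': 0.9955618051223056}
scene [[499.9, 0.0, 319.9], [0.0, 499.9, 196.2], [0.0, 0.0, 1.0]] [[0.89, -0.455, 0.025, -0.347], [-0.242, -0.519, -0.82, 0.396], [0.386, 0.724, -0.572, 0.637], [0.0, 0.0, 0.0, 1.0]]
side [[419.7, 0.0, 316.4], [0.0, 419.7, 196.8], [0.0, 0.0, 1.0]] [[0.857, -0.516, 0.009, -0.311], [-0.264, -0.454, -0.851, 0.422], [0.443, 0.727, -0.525, 0.417], [0.0, 0.0, 0.0, 1.0]]
{'K': array([[309.70691629,   0.        , 315.02737262],
       [  0.        , 309.70691629, 201.09232672],
       [  0.        ,   0.        ,   1.        ]]), 'camera_from_world': array([[ 0.29756486,  0.95469786, -0.0026735 , -0.62464116],
       [ 0.91731392, -0.28513461,  0.27790901, -0.03626768],
       [ 0.26455683, -0.08514839, -0.96060368,  0.38051554],
       [ 0.        ,  0.        ,  0.        ,  1.        ]])}
```

View pics/scene0.png

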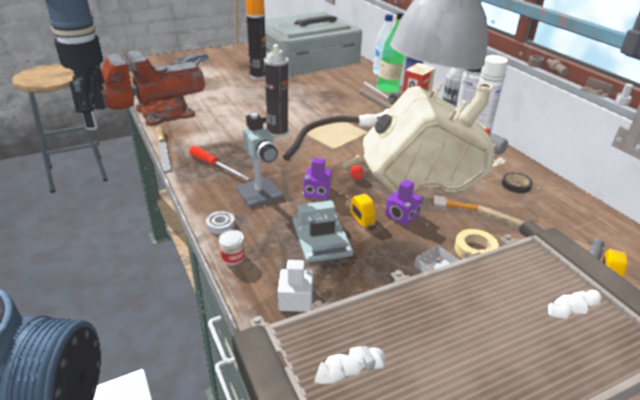

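View pics/side0.png

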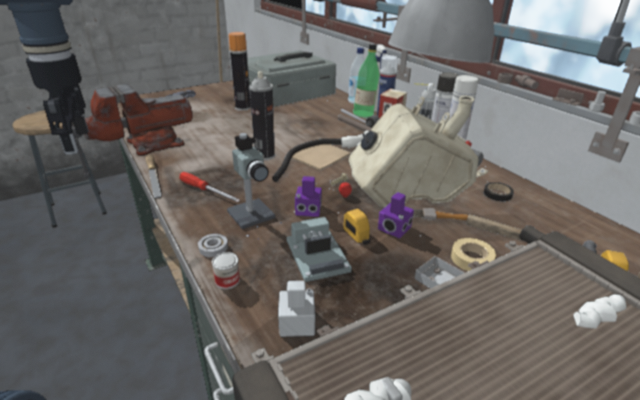

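View pics/wrist0.png

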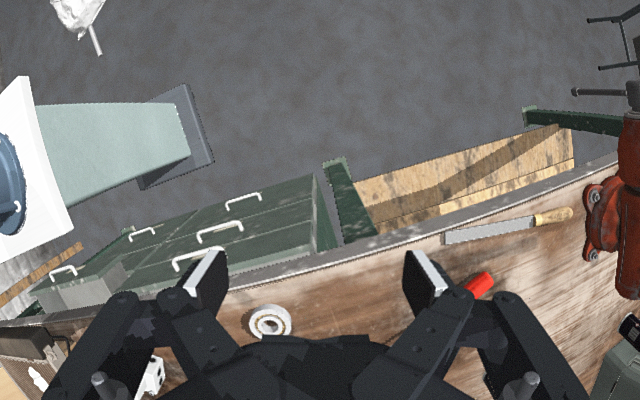

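The scene view shows three block-shaped things: light-grey (296,287), purple (318,180) and purple (404,202). The aluminium-coloured one at (296,287) fits the description. The nest is at (323,235), the camera stand at (262,160), the tin at (232,247), the bearing at (220,222) and the tape measure at (362,210). I'll confirm the block in an enlarged crop.

```bash
cat > h.py <<'E'
import numpy as np,cv2
from station import manip
def ray(info,p):
    T=np.array(info["camera_from_world"]);K=np.array(info["K"]);R=T[:3,:3];o=-R.T@T[:3,3]
    d=np.array([(p[0]-K[0,2])/K[0,0],(p[1]-K[1,2])/K[1,1],1.0])
    if info.get("fish"):
        r=np.hypot(d[0],d[1]);a=r;d=np.array([d[0]/r*np.sin(a),d[1]/r*np.sin(a),np.cos(a)])
    d=R.T@d;return o,d/np.linalg.norm(d)
def plane(info,p,z):
    o,d=ray(info,p);return o+d*(z-o[2])/d[2]
def tri(*rs):
    A=np.zeros((3,3));b=np.zeros(3)
    for o,d in rs:
        P=np.eye(3)-np.outer(d,d);A+=P;b+=P@o
    x=np.linalg.solve(A,b);return x,max(np.linalg.norm((np.eye(3)-np.outer(d,d))@(x-o)) for o,d in rs)
E
python3 - <<'E'
from h import *
a=cv2.imread("pics/scene0.png");b=cv2.imread("pics/side0.png")
f=lambda im,x,y,w,h,k:cv2.resize(im[y:y+h,x:x+w],None,fx=k,fy=k,interpolation=cv2.INTER_CUBIC)
top=np.hstack([f(a,265,250,66,75,6)[:300*1+150],f(b,265,270,66,75,6)])
bot=np.hstack([f(a,228,100,132,50,3),f(b,228,130,132,50,3)])
cv2.imwrite("pics/c1.png",np.vstack([top,bot]))
for n in("scene","side"):
    i=manip.camera_info(n);print(n,ray(i,(320,200)))
    for nm,p in dict(scene=dict(block=(294,308),tin=(233,262),bear=(220,224),tape=(365,225),foot=(262,190)),side=dict(block=(296,333),tin=(227,286),bear=(212,245),tape=(358,240),foot=(252,214)))[n].items(): print(nm,plane(i,p,0).round(3))
E
```

```text
scene (array([ 0.15840671, -0.41400295,  0.69772918]), array([ 0.38444957,  0.71983107, -0.57796346]))
block [0.422 0.168 0.   ]
tin [0.362 0.335 0.   ]
bear [0.377 0.467 0.   ]
tape [0.67  0.325 0.   ]
foot [0.512 0.554 0.   ]
side (array([ 0.19361085, -0.27141658,  0.58108178]), array([ 0.44826741,  0.71861661, -0.53164508]))
block [0.422 0.167 0.   ]
tin [0.361 0.336 0.   ]
bear [0.379 0.475 0.   ]
tape [0.669 0.326 0.   ]
foot [0.505 0.543 0.   ]
```

View pics/c1.png

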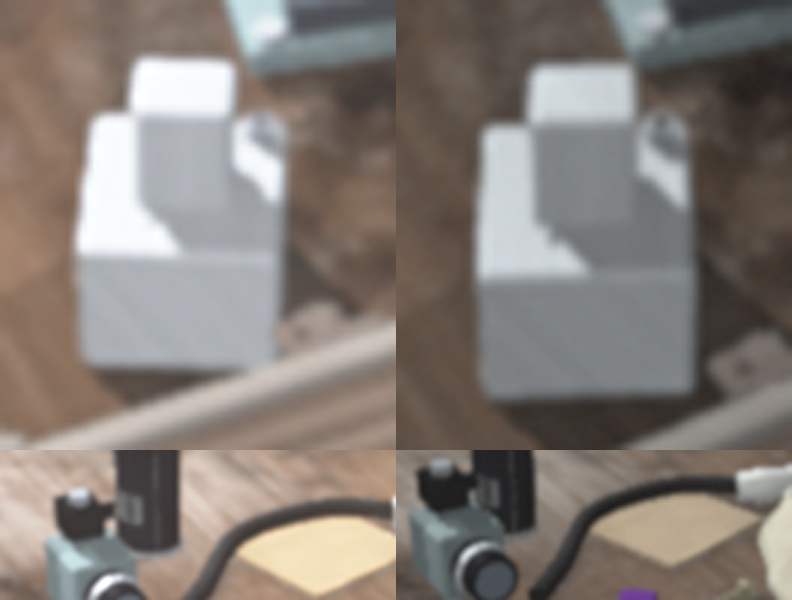

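Crop check: the grey block shows its plain (-y) face to the cameras and a bleed screw at the far-right top corner. That puts block +x to image right and +y away from the camera, so this is the block.

```bash
python3 - <<'E'
from h import *
S=manip.camera_info("scene");D=manip.camera_info("side")
t=lambda a,b:print(np.round(tri(ray(S,a),ray(D,b))[0],3),round(tri(ray(S,a),ray(D,b))[1],4))
t((393,35),(391,40));t((487,60),(493,57))  # lamp rim
t((267,152),(259.5,172)) # lens
c=lambda x,y,ox,oy:(ox+x/6,oy+y/6)
for I,ox,oy,top,bot,lug in((S,265,250,[(78,255),(280,252)],[(82,363),(272,369)],[(133,58),(235,62),(137,113),(235,116)]),
                      (D,265,270,[(478-396,277),(693-396,272)],[(482-396,394),(692-396,394)],[(132,65),(240,65),(131,122),(240,124)])):
    for L,z in((top,.05),(bot,0),(lug,.09)):
        P=[plane(I,c(*p,ox,oy),z)for p in L];d=P[1]-P[0];print(z,np.round(np.mean(P,0),4),np.degrees(np.arctan2(d[1],d[0])).round(1),np.linalg.norm(d).round(4))
E
```

```text
[0.64 0.25 0.45] 0.0033
[0.724 0.123 0.44 ] 0.0014
[0.486 0.437 0.173] 0.0023
0.05 [0.42   0.1597 0.05  ] -24.5 0.0596
0 [ 0.4199  0.1614 -0.    ] -28.2 0.0581
0.09 [0.4336 0.1848 0.09  ] -28.8 0.0305
0.05 [0.4205 0.1595 0.05  ] -28.8 0.0591
0 [0.4208 0.1608 0.    ] -30.6 0.06
0.09 [0.4339 0.1848 0.09  ] -30.5 0.0302
```

Emit:
{"fn": "servo_tool", "kwargs": {"rows": [[[0, 0, -5.77, 0, 0, -0.0367, 1], [0, 0, -5.77, 0, 0, -0.0367, 1], [0, 0, -5.77, 0, 0, -0.0367, 1], [0, 0, 0, -0.033, -0.0215, 0, 1], [0, 0, 0, -0.033, -0.0215, 0, 1], [0, 0, 0, -0.033, -0.0215, 0, 1]]]}}

```text
t: 0.65
tcp_pos: [0.2851, 0.5319, 0.3613]
tool_rot: [-0.001, 1.0, 0.001, 0.001]
force: [1.2, 0.4, 0.3]
finger_gap: 1.004
gripper_force: 0.0
```

Emit:
{"fn": "servo_tool", "kwargs": {"rows": [[[0, 0, 0, -0.0325, -0.025, 0, 1], [0, 0, 0, -0.0325, -0.025, 0, 1], [0, 0, 0, -0.0325, -0.025, 0, 1], [0, 0, 0, -0.0325, -0.025, 0, 1], [0, 0, 0, -0.0325, -0.025, 0, 1], [0, 0, 0, -0.0325, -0.025, 0, 1], [0, 0, 0, 0, 0, 0, 1], [0, 0, 0, 0, 0, 0, 1]]]}}

```text
t: 1.32
tcp_pos: [0.4816, 0.3805, 0.3597]
tool_rot: [0.002, 1.0, -0.0, -0.001]
force: [-0.3, 0.4, 0.1]
finger_gap: 1.001
gripper_force: 0.0
```

```bash
python3 - <<'E'
from h import *
import json
i=manip.camera_info("wrist");im=manip.snapshot("wrist");cv2.imwrite("pics/w1.png",im)
json.dump({k:np.array(v).tolist() for k,v in i.items()},open("w1.json","w"))
cv2.imwrite("pics/w1b.png",cv2.resize(im[:300,60:560],(800,480),interpolation=cv2.INTER_CUBIC))
E
```

```text
(no output)
```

View pics/w1b.png

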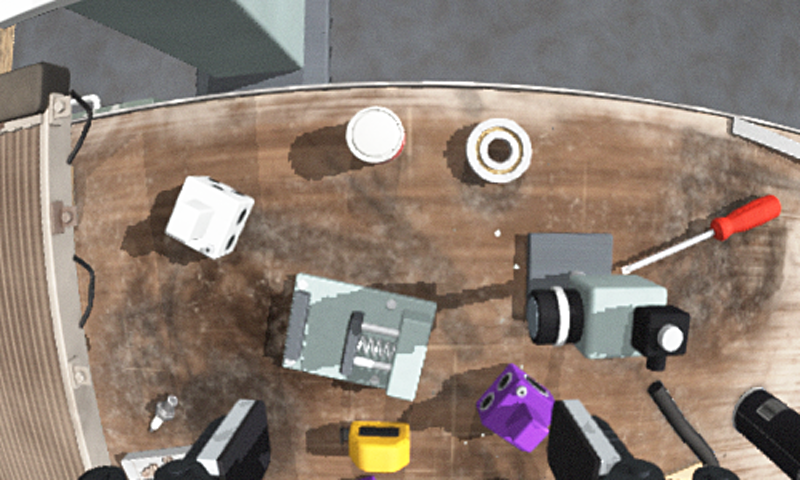

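Wrist picture (zoomed ×1.6, offset 60): block at (210,218) with ports to the right, and nest plate corners (300,274), (436,298), (283,367), with its jaw on the right (+world y). The stand foot's corners are (530,235) and (612,234), with the lens at about (532,317) looking left (-world y).

```bash
python3 - <<'E'
from h import *
import json
W=json.load(open("w1.json"));W["fish"]=1
S=manip.camera_info("scene");D=manip.camera_info("side")
z=lambda u,v:(60+(u+.5)*.625-.5,(v+.5)*.625-.5)
ang=lambda a,b:np.degrees(np.arctan2(*(b-a)[1::-1])).round(1)
o,_=ray(W,(315,201.5));print("cam",o)
A,B,C=[plane(W,z(*p),.012) for p in((300,274),(436,298),(283,367))]
print("nest",A,B,C,ang(A,B),ang(A,C),np.linalg.norm(B-A),np.linalg.norm(C-A))
for a in(ang(A,B),ang(A,C)+90):
    t=np.radians(a);ey=np.array([np.cos(t),np.sin(t)]);ex=np.array([ey[1],-ey[0]])
    print(a,"origins",[(P[:2]-x*ex-y*ey).round(4) for P,x,y in((A,-.05,-.048),(B,-.05,.094),(C,.05,-.048))])
for h in(0.,.01):
    P,Q,R=[plane(W,z(*p),h) for p in((530,234.5),(612,234),(527,318))]
    print("foot",h,P,Q,ang(P,Q),ang(P,R),np.linalg.norm(Q-P))
    t=np.radians(ang(P,Q));ey=np.array([np.cos(t),np.sin(t)]);ex=np.array([ey[1],-ey[0]])
    for X,x,y in((P,-.045,-.02),(Q,-.045,.07)):
        O=X[:2]-x*ex-y*ey;print(" origin",O.round(4),"lens",(O-.05*ey).round(4),"view",(O-.1*ey).round(4))
print("lens glass at z.15",plane(W,z(532,317),.15),tri(ray(W,z(532,317)),ray(S,(266,152.5)),ray(D,(258.5,172))))
# block: mask of bright pixels
im=cv2.imread("pics/w1.png");g=cv2.cvtColor(im,cv2.COLOR_BGR2HSV)
m=((g[...,1]<40)&(g[...,2]>130)).astype(np.uint8);m[:100]=0;m[170:]=0;m[:,:150]=0;m[:,225:]=0
c=max(cv2.findContours(m,0,2)[0],key=cv2.contourArea);print(cv2.boundingRect(c),cv2.approxPolyDP(c,2.5,True)[:,0].tolist())
cv2.imwrite("pics/w1c.png",np.hstack([cv2.resize(im[100:175,155:230],(400,400),interpolation=cv2.INTER_CUBIC),cv2.resize(im[160:260,230:340],(400,400),interpolation=cv2.INTER_CUBIC)]))
E
```

```text
cam [0.41138211 0.38177586 0.48409513]
nest [0.49776058 0.27415056 0.012     ] [0.52295924 0.40764188 0.012     ] [0.59567401 0.24931037 0.012     ] 79.3 -14.2 0.1358488333317799 0.10101522321246427
79.3 origins [array([0.5558, 0.312 ]), array([0.5546, 0.306 ]), array([0.5555, 0.3058])]
75.8 origins [array([0.558 , 0.3084]), array([0.5484, 0.3042]), array([0.559 , 0.3081])]
foot 0.0 [ 4.60561690e-01  5.02007265e-01 -5.55111512e-17] [0.45702632 0.59123219 0.        ] 92.3 0.7 0.08929493590762057
 origin [0.5047 0.5238] lens [0.5067 0.4738] view [0.5087 0.4239]
 origin [0.5048 0.5231] lens [0.5068 0.4731] view [0.5088 0.4232]
foot 0.01 [0.45954578 0.49952363 0.01      ] [0.45608345 0.58690543 0.01      ] 92.3 0.7 0.08745036177972543
 origin [0.5037 0.5213] lens [0.5057 0.4714] view [0.5077 0.4214]
 origin [0.5039 0.5188] lens [0.5059 0.4688] view [0.5079 0.4188]
lens glass at z.15 [0.50422392 0.46915936 0.15      ] (array([0.49883973, 0.46875302, 0.15454911]), np.float64(0.004301246491663411))
(163, 110, 56, 52) [[177, 110], [164, 146], [192, 161], [204, 157], [218, 124], [190, 110]]
```

View pics/w1c.png

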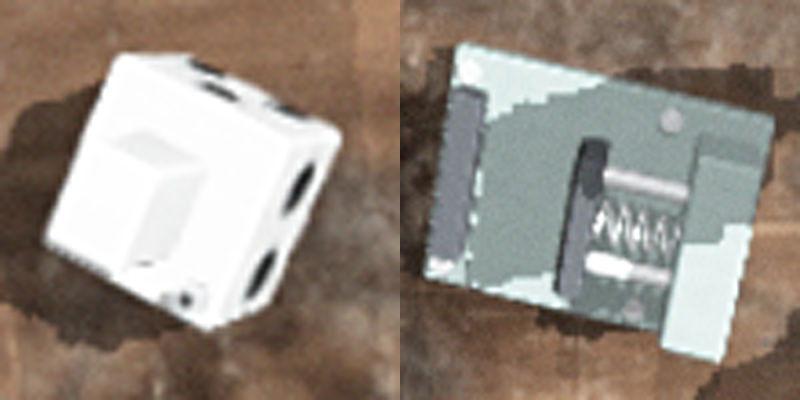

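```bash
python3 - <<'E'
from h import *
import json
W=json.load(open("w1.json"));W["fish"]=1
ang=lambda a,b:np.degrees(np.arctan2(*(b-a)[1::-1])).round(1)
n=lambda u,v:(230+(u-400+.5)/3.636-.5,160+(v+.5)/4-.5)
b=lambda u,v:(155+(u+.5)/5.333-.5,100+(v+.5)/5.333-.5)
P=[plane(W,b(*p),.05) for p in((118,55),(283,143),(210,328),(45,240))]
print("block top",np.mean(P,0),[ang(P[i],P[(i+1)%4]) for i in range(4)],[np.linalg.norm(P[i]-P[(i+1)%4]).round(4) for i in range(4)])
Q=[plane(W,b(*p),0) for p in((340,135),(222,325))];print("bottom +y edge",np.mean(Q,0),ang(Q[0],Q[1]),np.linalg.norm(Q[1]-Q[0]))
A,B,C=[plane(W,n(*p),.012) for p in((460,42),(774,116),(425,278))]
print("nest",ang(A,B),ang(A,C)+90,np.linalg.norm(B-A),np.linalg.norm(C-A))
E1,E2=[plane(W,n(*p),.026) for p in((487,90),(465,268))];J1,J2=[plane(W,n(*p),.05) for p in((582,140),(556,290))]
print("stop",ang(E1,E2)+90,np.linalg.norm(E2-E1),np.mean([E1,E2],0),"jaw",ang(J1,J2)+90,np.linalg.norm(J2-J1),np.mean([J1,J2],0))
H=[plane(W,n(*p),.05) for p in((698,158),(769,172),(721,362),(660,345))]
print("house",ang(H[0],H[3])+90,ang(H[1],H[2])+90,np.linalg.norm(H[1]-H[2]),np.mean(H,0))
E
```

```text
block top [0.43459981 0.18820911 0.05      ] [np.float64(60.2), np.float64(-26.7), np.float64(-118.6), np.float64(151.9)] [np.float64(0.0565), np.float64(0.0563), np.float64(0.0579), np.float64(0.0575)]
bottom +y edge [4.51730398e-01 2.05129967e-01 2.77555756e-17] -36.9 0.07084349853655984
nest 77.2 76.8 0.1391176626737516 0.10203934973198868
stop 78.8 0.07436777654102827 [0.54911147 0.27903517 0.026     ] jaw 77.3 0.060230206451607815 [0.55577276 0.3224922  0.05      ]
house 77.4 75.7 0.07869650549846093 [0.57379768 0.38080245 0.05      ]
```

Emit:
{"fn": "servo_tool", "kwargs": {"rows": [[[0, 0, 7.08, 0, 0, 0, 1], [0, 0, 7.08, 0, 0, 0, 1], [0, 0, 7.08, 0, 0, 0, 1], [0, 0, 7.08, 0, 0, 0, 1], [0, 0, 0, -0.0102, -0.0387, 0, 1], [0, 0, 0, -0.0102, -0.0387, 0, 1], [0, 0, 0, -0.0102, -0.0387, 0, 1], [0, 0, 0, -0.0102, -0.0387, 0, 1]]]}}

```text
t: 2.03
tcp_pos: [0.4401, 0.2269, 0.3602]
tool_rot: [0.242, 0.97, -0.0, -0.0]
force: [1.1, -1.0, 0.6]
finger_gap: 0.993
gripper_force: 0.0
```

Emit:
{"fn": "servo_tool", "kwargs": {"rows": [[[0, 0, 0, -0.0102, -0.0387, 0, 1], [0, 0, 0, 0, 0, 0.036, 1], [0, 0, 0, 0, 0, 0.036, 1], [0, 0, 0, 0, 0, 0.036, 1], [0, 0, 0, 0, 0, 0.036, 1], [0, 0, 0, 0, 0, 0.026, 1], [0, 0, 0, 0, 0, 0, 1], [0, 0, 0, 0, 0, 0, 1]]]}}

```text
t: 2.7
tcp_pos: [0.4315, 0.1887, 0.1898]
tool_rot: [0.244, 0.97, -0.001, -0.002]
force: [-0.2, 0.3, 1.0]
finger_gap: 0.997
gripper_force: 0.0
```

```bash
python3 - <<'E'
from h import *
i=manip.camera_info("wrist");i["fish"]=1;s=manip.sense();im=manip.snapshot("wrist");cv2.imwrite("pics/w2.png",im)
import json;json.dump({k:np.array(v).tolist() for k,v in i.items()},open("w2.json","w"))
print(s["tcp_pos"],s["tool_rot"],s["q"])
cv2.imwrite("pics/w2b.png",cv2.resize(im[100:400,160:500],(680,600),interpolation=cv2.INTER_CUBIC))
E
```

```text
[0.43150067 0.18872135 0.18983287] [ 2.43501895e-01  9.69898867e-01 -6.14889067e-04 -1.62368046e-03] [ 1.74246375e-01  4.18748906e-01  1.87114787e+00  2.67685539e-04
  8.55162433e-01 -9.04775582e-01]
```

View pics/w2b.png

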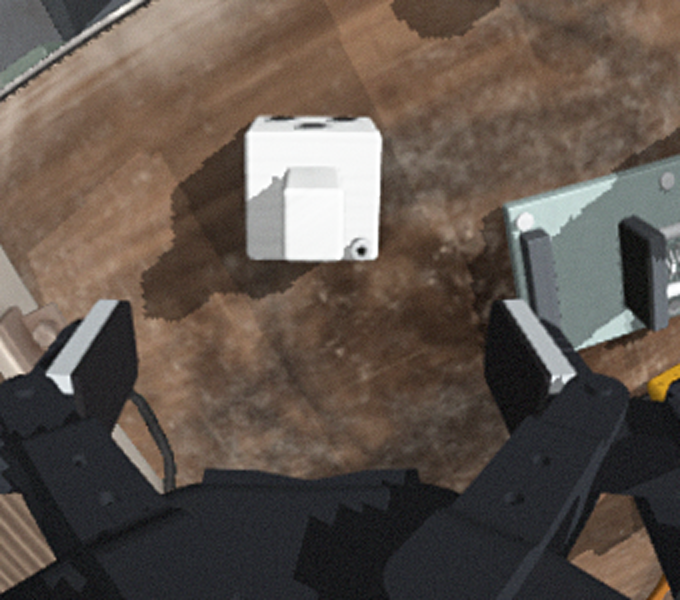

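The crop shows the block's top square to the tool: body corners (247,128) to (379,261), lug top (285,188) to (344,262), and the bleed screw at (361,249), lower right as expected.

```bash
python3 - <<'E'
from h import *
import json
W=json.load(open("w2.json"));W1=json.load(open("w1.json"));W["fish"]=W1["fish"]=1
z=lambda u,v:(160+(u+.5)/2-.5,100+(v+.5)/2-.5)
ang=lambda a,b:np.degrees(np.arctan2(*(b-a)[1::-1])).round(1)
for L,h in((((285,188),(342,188),(344,262),(284,262)),.09),(((247,130),(381,132),(378,261),(247,262)),.05)):
    P=[plane(W,z(*p),h) for p in L];print(h,np.mean(P,0).round(4),[(ang(P[i],P[(i+1)%4]),np.linalg.norm(P[i]-P[(i+1)%4]).round(4)) for i in range(4)])
s=lambda u,v:(160+(u+.5)/2-.5,100+(v+.5)/2-.5)
b=lambda u,v:(155+(u+.5)/5.333-.5,100+(v+.5)/5.333-.5)
for p,q in(((247,262),(45,240)),((378,261),(210,328)),((247,130),(118,55))): print("tri",tri(ray(W,z(*p)),ray(W1,b(*q))))
E
```

```text
0.09 [0.435  0.1888 0.09  ] [(np.float64(61.8), np.float64(0.0214)), (np.float64(-25.8), np.float64(0.0298)), (np.float64(-118.2), np.float64(0.0233)), (np.float64(150.3), np.float64(0.0297))]
0.05 [0.4352 0.1886 0.05  ] [(np.float64(61.0), np.float64(0.0581)), (np.float64(-27.8), np.float64(0.0598)), (np.float64(-117.7), np.float64(0.0602)), (np.float64(150.2), np.float64(0.0611))]
tri (array([0.44706668, 0.14783296, 0.04843723]), np.float64(0.00127934167793646))
tri (array([0.47378016, 0.20136489, 0.05311089]), np.float64(0.0006810136313456861))
tri (array([0.39490545, 0.17783628, 0.0517449 ]), np.float64(0.0005260056766802698))
```

Emit:
{"fn": "servo_tool", "kwargs": {"rows": [[[0, 0, 0, -0.003, 0.0017, 0.0285, 1], [0, 0, 0, 0, 0, 0.0285, 1], [0, 0, 0, 0, 0, 0.0285, 1], [0, 0, 0, 0, 0, 0.0185, 1], [0, 0, 0, 0, 0, 0.01, 1], [0, 0, 0, 0, 0, 0, 1]]]}}

```text
t: 3.25
tcp_pos: [0.4369, 0.1883, 0.0764]
tool_rot: [0.244, 0.97, 0.0, 0.0]
force: [-0.7, -0.7, 0.3]
finger_gap: 0.997
gripper_force: 0.0
```

Emit:
{"fn": "servo_tool", "kwargs": {"rows": [[[0, 0, 0, 0, 0, 0, -1], [0, 0, 0, 0, 0, 0, -1], [0, 0, 0, 0, 0, 0, -1], [0, 0, 0, 0, 0, 0, -1], [0, 0, 0, 0, 0, 0, -1], [0, 0, 0, 0, 0, 0, -1], [0, 0, 0, 0, 0, 0, -1], [0, 0, 0, 0, 0, 0, -1]]], "squeeze": 60}}

```text
t: 3.92
tcp_pos: [0.4367, 0.1879, 0.0772]
tool_rot: [0.244, 0.97, 0.0, 0.001]
force: [-1.0, -0.1, 5.5]
finger_gap: 0.269
gripper_force: 63.1
```

Emit:
{"fn": "servo_tool", "kwargs": {"rows": [[[0, 0, 0, 0, 0, -0.02, -1], [0, 0, 0, 0, 0, -0.035, -1], [0, 0, 0, 0, 0, -0.035, -1], [0, 0, 0, 0, 0, -0.034, -1], [0, 0, 0, 0.0055, 0.0355, 0, -1], [0, 0, 0, 0.0055, 0.0355, 0, -1], [0, 0, 0, 0.0055, 0.0355, 0, -1], [0, 0, 0, 0.0055, 0.0355, 0, -1]]]}}

```text
t: 4.58
tcp_pos: [0.484, 0.3244, 0.2003]
tool_rot: [0.245, 0.97, -0.0, -0.0]
force: [-0.3, -0.1, -2.9]
finger_gap: 0.272
gripper_force: 62.1
```

Emit:
{"fn": "servo_tool", "kwargs": {"rows": [[[0, 0, 0, 0.0055, 0.0355, 0, -1], [0, 0, 0, 0.0055, 0.0355, 0, -1], [0, 0, -5.985, 0, 0, 0, -1], [0, 0, -5.985, 0, 0, 0, -1], [0, 0, -5.985, 0, 0, 0, -1], [0, 0, -5.985, 0, 0, 0, -1], [0, 0, -5.985, 0, 0, 0, -1], [0, 0, -5.985, 0, 0, 0, -1]]]}}

```text
t: 5.25
tcp_pos: [0.5072, 0.3906, 0.199]
tool_rot: [-0.069, 0.998, -0.001, -0.002]
force: [0.5, -0.1, -3.9]
finger_gap: 0.272
gripper_force: 62.0
```

Emit:
{"fn": "servo_tool", "kwargs": {"rows": [[[0, 0, -5.985, 0, 0, 0, -1], [0, 0, -5.985, 0, 0, 0, -1], [0, 0, -5.985, 0, 0, 0, -1], [0, 0, -5.985, 0, 0, 0, -1], [0, 0, -5.985, 0, 0, 0, -1], [0, 0, -5.985, 0, 0, 0, -1], [0, 0, -5.985, 0, 0, 0, -1], [0, 0, -5.985, 0, 0, 0, -1]]]}}

```text
t: 5.92
tcp_pos: [0.5073, 0.3905, 0.1991]
tool_rot: [-0.468, 0.884, 0.0, -0.002]
force: [1.5, -0.6, -2.6]
finger_gap: 0.269
gripper_force: 62.1
```

Emit:
{"fn": "servo_tool", "kwargs": {"rows": [[[0, 0, -5.985, 0, 0, 0, -1], [0, 0, -5.985, 0, 0, 0, -1], [0, 0, -5.985, 0, 0, 0, -1], [0, 0, -5.985, 0, 0, 0, -1], [0, 0, -5.985, 0, 0, 0, -1], [0, 0, -5.985, 0, 0, 0, -1], [0, 0, 0, 0, 0, 0, -1], [0, 0, 0, 0, 0, 0, -1]]]}}

```text
t: 6.58
tcp_pos: [0.5076, 0.3906, 0.1994]
tool_rot: [0.715, -0.699, -0.0, 0.001]
force: [0.1, -0.2, -3.1]
finger_gap: 0.273
gripper_force: 62.0
```

```bash
python3 - <<'E'
from h import *
import json
i=manip.camera_info("wrist");s=manip.sense();im=manip.snapshot("wrist");cv2.imwrite("pics/w3.png",im)
json.dump({k:np.array(v).tolist() for k,v in i.items()},open("w3.json","w"))
a=manip.snapshot("scene");b=manip.snapshot("side")
f=lambda m,x,y:cv2.resize(m[y:y+75,x:x+100],(400,300),interpolation=cv2.INTER_CUBIC)
cv2.imwrite("pics/m3.png",np.vstack([np.hstack([f(a,235,110),f(b,225,125)]),np.hstack([cv2.resize(im,(480,300)),np.zeros((300,320,3),np.uint8)])]))
print(s["tcp_pos"],s["tool_rot"],s["q"],s["finger_gap"],s["gripper_force"],s["t"])
E
```

```text
[0.5076048  0.39064631 0.19942229] [ 7.14729736e-01 -6.99399777e-01 -3.88270227e-04  1.09789818e-03] [ 4.81717915e-01  6.06229819e-01  1.43852118e+00  6.64039098e-05
  1.09916997e+00 -2.68158525e+00] 0.272730631885578 62.04169750213623 6.5833
```

View pics/m3.png

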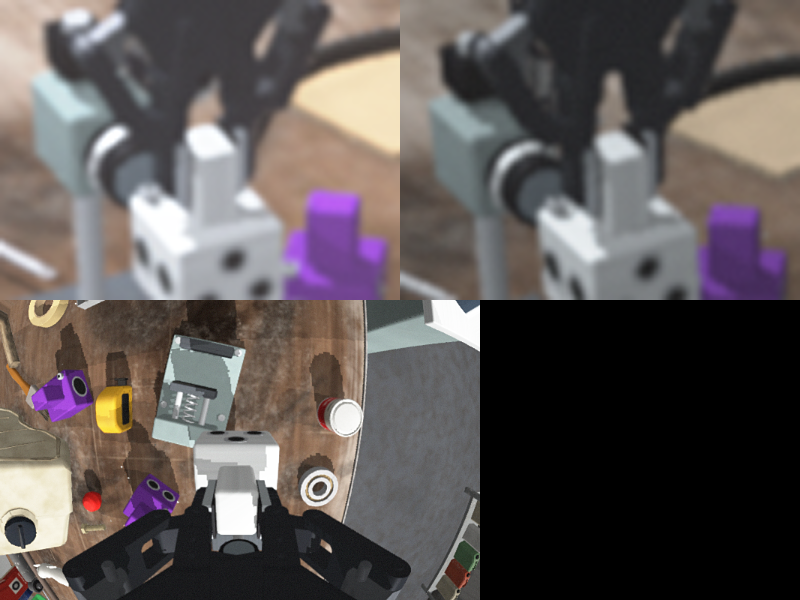

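The picture shows the held block upright, with its three-port side towards the camera and its one-port side towards the lens at scene (268,152). I'll check the lens position by projecting it, while holding for more than a second.

Emit:
{"fn": "servo_tool", "kwargs": {"rows": [[[0, 0, 0, 0, 0, -0.002, -1], [0, 0, 0, 0, 0, 0, -1], [0, 0, 0, 0, 0, 0, -1], [0, 0, 0, 0, 0, 0, -1], [0, 0, 0, 0, 0, 0, -1], [0, 0, 0, 0, 0, 0, -1], [0, 0, 0, 0, 0, 0, -1], [0, 0, 0, 0, 0, 0, -1]]]}}

```text
t: 7.4
tcp_pos: [0.5083, 0.391, 0.2024]
tool_rot: [0.716, -0.698, -0.0, 0.0]
force: [-0.4, 0.6, -3.5]
finger_gap: 0.273
gripper_force: 62.0
```

```bash
python3 - <<'E'
from h import *
import json
s=manip.sense();print(s["tcp_pos"],s["t"])
for n,k in(("scene",(235,110)),("side",(225,125))):
    I=manip.camera_info(n);T=np.array(I["camera_from_world"]);K=np.array(I["K"])
    for nm,p in dict(lens=(.506,.4715,.15),lug_top=(.507,.391,.213),oneport_topedge_screw=(.485,.421,.175)).items():
        q=K@(T[:3,:3]@np.array(p)+T[:3,3]);q=q[:2]/q[2];print(n,nm,q.round(1),"crop",((q-k)*4).round())
# lens glass circle in each picture (crop pixels -> rays), height .15
for n,k,p in(("scene",(235,110),(135,172)),("side",(225,125),(142,185))):
    print(n,plane(manip.camera_info(n),(k[0]+p[0]/4,k[1]+p[1]/4),.15))
E
```

```text
[0.50832937 0.39102657 0.20240197] 7.4
scene lens [270.6 152.9] crop [143. 172.]
scene lug_top [285.6 143.7] crop [203. 135.]
scene oneport_topedge_screw [270.2 155.7] crop [141. 183.]
side lens [261.  172.2] crop [144. 189.]
side lug_top [276.9 160.5] crop [208. 142.]
side oneport_topedge_screw [261.2 174. ] crop [145. 196.]
scene [0.50215604 0.47296315 0.15      ]
side [0.50687883 0.47587869 0.15      ]
```

Emit:
{"fn": "servo_tool", "kwargs": {"rows": [[[0, 0, 0, 0, 0, 0, -1], [0, 0, 0, 0, 0, 0, -1], [0, 0, 0, 0, 0, 0, -1], [0, 0, 0, 0, 0, 0, -1], [0, 0, 0, 0, 0, 0, -1], [0, 0, 0, 0, 0, 0, -1], [0, 0, 0, 0, 0, 0, -1], [0, 0, 0, 0, 0, 0, -1]]]}}

```text
t: 8.07
tcp_pos: [0.5084, 0.391, 0.2024]
tool_rot: [0.716, -0.698, 0.0, -0.0]
force: [-0.3, 0.2, -3.2]
finger_gap: 0.266
gripper_force: 62.0
```

Emit:
{"fn": "servo_tool", "kwargs": {"rows": [[[0, 0, 6, 0, 0, 0, -1], [0, 0, 6, 0, 0, 0, -1], [0, 0, 6, 0, 0, 0, -1], [0, 0, 6, 0, 0, 0, -1], [0, 0, 6, 0, 0, 0, -1], [0, 0, 6, 0, 0, 0, -1], [0, 0, 6, 0, 0, 0, -1], [0, 0, 6, 0, 0, 0, -1]]]}}

```text
t: 8.73
tcp_pos: [0.5084, 0.391, 0.2024]
tool_rot: [-0.367, 0.93, 0.0, 0.0]
force: [-0.3, -1.2, -2.8]
finger_gap: 0.268
gripper_force: 61.9
```

Emit:
{"fn": "servo_tool", "kwargs": {"rows": [[[0, 0, 6, 0, 0, 0, -1], [0, 0, 6, 0, 0, 0, -1], [0, 0, 6, 0, 0, 0, -1], [0, 0, 6, 0, 0, 0, -1], [0, 0, 6, 0, 0, 0, -1], [0, 0, 6, 0, 0, 0, -1], [0, 0, 6, 0, 0, 0, -1], [0, 0, 0, 0, 0, 0, -1]]]}}

```text
t: 9.4
tcp_pos: [0.5084, 0.391, 0.2024]
tool_rot: [-0.011, 1.0, 0.0, 0.0]
force: [-0.2, 0.2, -3.6]
finger_gap: 0.275
gripper_force: 61.9
```

Emit:
{"fn": "servo_tool", "kwargs": {"rows": [[[0, 0, 0, 0, 0, 0, -1], [0, 0, 0, 0, 0, 0, -1], [0, 0, 0, 0, 0, 0, -1], [0, 0, 0, 0, 0, 0, -1], [0, 0, 0, 0, 0, 0, -1], [0, 0, 0, 0, 0, 0, -1], [0, 0, 0, 0, 0, 0, -1], [0, 0, 0, 0, 0, 0, -1]]]}}

```text
t: 10.07
tcp_pos: [0.5083, 0.3911, 0.2024]
tool_rot: [-0.012, 1.0, -0.0, -0.0]
force: [1.0, 0.3, -3.7]
finger_gap: 0.273
gripper_force: 61.9
```

Emit:
{"fn": "servo_tool", "kwargs": {"rows": [[[0, 0, 0, 0, 0, 0, -1], [0, 0, 0, 0, 0, 0, -1], [0, 0, 0, 0, 0, 0, -1], [0, 0, 0, 0, 0, 0, -1], [0, 0, 0, 0, 0, 0, -1], [0, 0, 0, 0, 0, 0, -1], [0, 0, 0, 0, 0, 0, -1], [0, 0, 0, 0, 0, 0, -1]]]}}

```text
t: 10.73
tcp_pos: [0.5083, 0.391, 0.2024]
tool_rot: [-0.012, 1.0, -0.0, -0.0]
force: [0.0, 0.2, -3.3]
finger_gap: 0.271
gripper_force: 61.9
```

Emit:
{"fn": "servo_tool", "kwargs": {"rows": [[[0, 0, 6, 0, 0, 0, -1], [0, 0, 6, 0, 0, 0, -1], [0, 0, 6, 0, 0, 0, -1], [0, 0, 6, 0, 0, 0, -1], [0, 0, 6, 0, 0, 0, -1], [0, 0, 6, 0, 0, 0, -1], [0, 0, 6, 0, 0, 0, -1], [0, 0, 6, 0, 0, 0, -1]]]}}

```text
t: 11.4
tcp_pos: [0.5084, 0.391, 0.2024]
tool_rot: [0.398, 0.917, -0.0, -0.0]
force: [-0.2, -0.3, -3.5]
finger_gap: 0.271
gripper_force: 61.9
```

Emit:
{"fn": "servo_tool", "kwargs": {"rows": [[[0, 0, 6, 0, 0, 0, -1], [0, 0, 6, 0, 0, 0, -1], [0, 0, 6, 0, 0, 0, -1], [0, 0, 6, 0, 0, 0, -1], [0, 0, 6, 0, 0, 0, -1], [0, 0, 6, 0, 0, 0, -1], [0, 0, 6, 0, 0, 0, -1], [0, 0, 0, 0, 0, 0, -1]]]}}

```text
t: 12.07
tcp_pos: [0.5084, 0.391, 0.2024]
tool_rot: [0.699, 0.715, -0.0, 0.0]
force: [-0.5, -0.1, -4.1]
finger_gap: 0.271
gripper_force: 61.9
```

Emit:
{"fn": "servo_tool", "kwargs": {"rows": [[[0, 0, 0, 0, 0, 0, -1], [0, 0, 0, 0, 0, 0, -1], [0, 0, 0, 0, 0, 0, -1], [0, 0, 0, 0, 0, 0, -1], [0, 0, 0, 0, 0, 0, -1], [0, 0, 0, 0, 0, 0, -1], [0, 0, 0, 0, 0, 0, -1], [0, 0, 0, 0, 0, 0, -1]]]}}

```text
t: 12.73
tcp_pos: [0.5083, 0.3911, 0.2024]
tool_rot: [0.698, 0.716, 0.0, -0.0]
force: [-0.3, 0.4, -3.9]
finger_gap: 0.272
gripper_force: 61.9
```

Emit:
{"fn": "servo_tool", "kwargs": {"rows": [[[0, 0, 0, 0, 0, 0, -1], [0, 0, 0, 0, 0, 0, -1], [0, 0, 0, 0, 0, 0, -1], [0, 0, 0, 0, 0, 0, -1], [0, 0, 0, 0, 0, 0, -1], [0, 0, 0, 0, 0, 0, -1], [0, 0, 0, 0, 0, 0, -1], [0, 0, 0, 0, 0, 0, -1]]]}}

```text
t: 13.4
tcp_pos: [0.5084, 0.391, 0.2024]
tool_rot: [0.698, 0.716, -0.0, 0.0]
force: [-1.1, -0.7, -2.2]
finger_gap: 0.272
gripper_force: 61.9
```

All three presentations are held. Next I measure the nest again from the second wrist place (w3), to combine with the first view.

```bash
python3 - <<'E'
import cv2
im=cv2.imread("pics/w3.png");cv2.imwrite("pics/w3n.png",cv2.resize(im[30:205,195:335],(480,600),interpolation=cv2.INTER_CUBIC))
E
```

```text
(no output)
```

View pics/w3n.png

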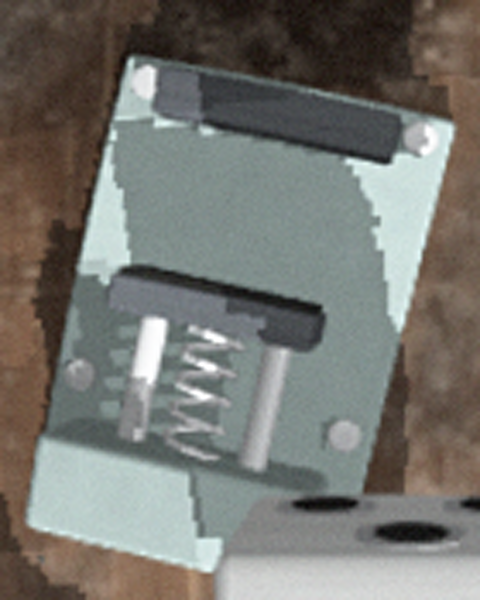

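The nest in w3: base corners (130,55) and (453,122), side edges to (45,430) and (360,490), jaw pad edge (118,268)–(325,308). All of it is clear and empty.

```bash
python3 - <<'E'
from h import *
import json
W=json.load(open("w3.json"));W1=json.load(open("w1.json"));W["fish"]=W1["fish"]=1
m=lambda u,v:(195+(u+.5)/3.4286-.5,30+(v+.5)/3.4286-.5)
n=lambda u,v:(230+(u-400+.5)/3.636-.5,160+(v+.5)/4-.5)
ang=lambda a,b:np.degrees(np.arctan2(*(b-a)[1::-1])).round(1)
C,A,L,R=[plane(W,m(*p),.012) for p in((130,55),(453,122),(45,430),(360,490))]
J=[plane(W,m(*p),.05) for p in((118,268),(325,308))]
print("A",A,"C",C,"yaw",ang(A,C)+90,ang(C,L),ang(A,R),np.linalg.norm(A-C))
t=np.radians(77.2);ey=np.array([np.cos(t),np.sin(t)]);ex=np.array([ey[1],-ey[0]])
print("origin",(np.mean([A,C],0)[:2]+.048*ey).round(4),"jaw",ang(J[1],J[0])+90,np.linalg.norm(J[0]-J[1]),np.mean(J,0).round(4),"origin by jaw",(np.mean(J,0)[:2]-.014*ey).round(4))
for a,b,c in(("A",(453,122),(460,42)),("C",(130,55),(425,278)),("jawtop -x",(325,308),(582,140)),("jawtop +x",(118,268),(556,290))): print(a,tri(ray(W,m(*b)),ray(W1,n(*c))))
A1,C1=[plane(W1,n(*p),.012) for p in((460,42),(425,278))];print("w1 origin",np.mean([A1,C1],0)[:2]+.048*ey)
E
```

```text
A [0.49843313 0.27080926 0.012     ] C [0.59402168 0.24873505 0.012     ] yaw 77.0 76.7 77.2 0.0981042374352973
origin [0.5569 0.3066] jaw 78.5 0.05570018295459454 [0.5587 0.3203 0.05  ] origin by jaw [0.5556 0.3067]
A (array([0.49814464, 0.269349  , 0.00073753]), np.float64(0.00037196549007151514))
C (array([0.59131744, 0.25157806, 0.02253041]), np.float64(0.0004197158405347012))
jawtop -x (array([0.53328553, 0.32616415, 0.02441799]), np.float64(0.0001803451103092993))
jawtop +x (array([0.58817376, 0.3146207 , 0.04225151]), np.float64(9.723048856058308e-05))
w1 origin [0.55652885 0.30747669]
```

Emit:
{"fn": "servo_tool", "kwargs": {"rows": [[[0, 0, -5.83, 0, 0, 0.0075, -1], [0, 0, -5.83, 0, 0, 0.0075, -1], [0, 0, -5.83, 0, 0, 0.0075, -1], [0, 0, -5.83, 0, 0, 0.0075, -1], [0, 0, -5.83, 0, 0, 0.0075, -1], [0, 0, -5.83, 0, 0, 0.0075, -1], [0, 0, -5.83, 0, 0, 0.0075, -1], [0, 0, -5.83, 0, 0, 0.0075, -1]]]}}

```text
t: 14.07
tcp_pos: [0.5085, 0.3911, 0.1421]
tool_rot: [0.356, 0.935, 0.0, 0.0]
force: [-0.1, 0.4, -4.1]
finger_gap: 0.271
gripper_force: 62.1
```

Emit:
{"fn": "servo_tool", "kwargs": {"rows": [[[0, 0, -5.83, 0, 0, 0, -1], [0, 0, -5.83, 0, 0, 0, -1], [0, 0, -5.83, 0, 0, 0, -1], [0, 0, -5.83, 0, 0, 0, -1], [0, 0, -5.83, 0, 0, 0, -1], [0, 0, 0, 0, 0, 0, -1]]]}}

```text
t: 14.57
tcp_pos: [0.5085, 0.3911, 0.1424]
tool_rot: [0.111, 0.994, 0.0, 0.0]
force: [-0.6, 0.1, -3.3]
finger_gap: 0.276
gripper_force: 62.0
```

Emit:
{"fn": "servo_tool", "kwargs": {"rows": [[[0, 0, 0, -0.0112, -0.015, 0, -1], [0, 0, 0, -0.0112, -0.015, 0, -1], [0, 0, 0, -0.0112, -0.015, 0, -1], [0, 0, 0, -0.0112, -0.015, 0, -1], [0, 0, 0, -0.0112, -0.015, 0, -1], [0, 0, 0, -0.0112, -0.015, 0, -1], [0, 0, 0, 0, 0, 0, -1], [0, 0, 0, 0, 0, 0, -1]]]}}

```text
t: 15.23
tcp_pos: [0.5546, 0.2876, 0.1425]
tool_rot: [0.114, 0.994, 0.0, 0.0]
force: [-0.7, 0.2, -3.5]
finger_gap: 0.275
gripper_force: 62.1
```

```bash
python3 - <<'E'
from h import *
s=manip.sense();q=s["tool_rot"];p=s["tcp_pos"]
from scipy.spatial.transform import Rotation as R
M=R.from_quat(q).as_matrix();b=p+.0019*M[:,0]
t=np.radians(77.2);ey=np.array([np.cos(t),np.sin(t)]);ex=np.array([ey[1],-ey[0]]);d=(b[:2]-[.5562,.3072])
print("ty",np.degrees(np.arctan2(M[1,1],M[0,1])),"tilt",M[2],"block in nest",d@ex,d@ey,p,s["force"],s["q"])
E
```

```text
ty 76.9408992875309 tilt [-2.21479777e-04  4.69982685e-04 -9.99999865e-01] block in nest 0.0008962655376404628 -0.019490400230079075 [0.55460679 0.28756607 0.14254087] [-0.72377428  0.17360297 -3.54534995] [ 2.99582026e-01  6.59067361e-01  1.52524324e+00  3.60427042e-04
  9.56854128e-01 -1.04349752e+00]
```

Emit:
{"fn": "servo_tool", "kwargs": {"rows": [[[0, 0, 0, 0, 0, 0.0085, -1], [0, 0, 0, 0, 0, 0.0085, -1], [0, 0, 0, 0, 0, 0.0085, -1], [0, 0, 0, 0, 0, 0.008, -1], [0, 0, 0, 0, 0, 0, -1], [0, 0, 0, 0, 0, 0, -1]]]}}

```text
t: 15.73
tcp_pos: [0.553, 0.2886, 0.1076]
tool_rot: [0.111, 0.994, -0.0, -0.001]
force: [0.3, 0.5, -2.8]
finger_gap: 0.274
gripper_force: 61.9
```

Emit:
{"fn": "servo_tool", "kwargs": {"rows": [[[0, 0, 0, 0, 0.002, 0, -1], [0, 0, 0, 0, 0.002, 0, -1], [0, 0, 0, 0, 0.002, 0, -1], [0, 0, 0, 0, 0.002, 0, -1], [0, 0, 0, 0, 0, 0, -1]]]}}

```text
t: 16.15
tcp_pos: [0.5555, 0.2958, 0.1088]
tool_rot: [0.111, 0.994, -0.001, -0.0]
force: [-0.1, -4.5, -5.5]
finger_gap: 0.269
gripper_force: 61.8
```

Emit:
{"fn": "servo_tool", "kwargs": {"rows": [[[0, 0, 0, 0, 0.0025, 0, -1], [0, 0, 0, 0, 0.0025, 0, -1], [0, 0, 0, 0, 0.0025, 0, -1], [0, 0, 0, 0, 0.0025, 0, -1], [0, 0, 0, 0, 0.0025, 0, -1], [0, 0, 0, 0, 0.001, 0, -1], [0, 0, 0, 0, 0, 0, -1], [0, 0, 0, 0, 0, 0, -1]]]}}

```text
t: 16.82
tcp_pos: [0.5582, 0.3076, 0.1089]
tool_rot: [0.111, 0.994, -0.002, -0.001]
force: [-1.4, -7.9, -2.8]
finger_gap: 0.269
gripper_force: 62.1
```

```bash
cat > st.py <<'E'
from h import *
s=manip.sense();q=s["tool_rot"];p=s["tcp_pos"]
from scipy.spatial.transform import Rotation as R
M=R.from_quat(q).as_matrix();b=p+.0019*M[:,0]
t=np.radians(77.2);ey=np.array([np.cos(t),np.sin(t)]);ex=np.array([ey[1],-ey[0]]);d=(b[:2]-[.5562,.3072])
F=s["force"];print("ty",np.degrees(np.arctan2(M[1,1],M[0,1])),"tilt",M[2],"block in nest",d@ex,d@ey,p,"F ex ey z",F[:2]@ex,F[:2]@ey,F[2],"torque",s["ft_torque"])
E
python3 st.py
```

```text
ty 77.24056508764107 tilt [ 0.00100532 -0.00403706 -0.99999135] block in nest -7.451151634993616e-05 0.0008292683433770566 [0.55816414 0.30760553 0.10893355] F ex ey z 0.34804424979800214 -8.069634039901338 -2.8403040096223893 torque [-1.72639086  0.23209026 -0.05742163]
```

Emit:
{"fn": "servo_tool", "kwargs": {"rows": [[[0, 0, 0, 0, 0.002, 0, -1], [0, 0, 0, 0, 0, 0.004, -1], [0, 0, 0, 0, 0, 0.004, -1], [0, 0, 0, 0, 0, 0.004, -1], [0, 0, 0, 0, 0, 0.004, -1], [0, 0, 0, 0, 0, 0, -1]]]}}

```text
t: 17.32
tcp_pos: [0.5589, 0.3095, 0.0932]
tool_rot: [0.111, 0.994, -0.002, -0.0]
force: [-1.4, -7.9, -1.4]
finger_gap: 0.274
gripper_force: 62.2
```

```bash
python3 st.py
```

```text
ty 77.22729395923729 tilt [ 4.47784355e-04 -3.59420704e-03 -9.99993441e-01] block in nest 0.00021447769634200822 0.0027977097369137837 [0.55888196 0.30946061 0.09323322] F ex ey z 0.40540736585651826 -7.989412395523237 -1.3840920183999281 torque [-1.69210633  0.17784131 -0.00409554]
```

Emit:
{"fn": "servo_tool", "kwargs": {"rows": [[[0, 0, 0, 0, 0, 0.001, -1], [0, 0, 0, 0, 0, 0.001, -1], [0, 0, 0, 0, 0, 0.001, -1], [0, 0, 0, 0, 0, 0.001, -1], [0, 0, 0, 0, 0, 0, -1], [0, 0, 0, 0, 0, 0, -1]]]}}

```text
t: 17.82
tcp_pos: [0.559, 0.3096, 0.0899]
tool_rot: [0.111, 0.994, -0.002, -0.0]
force: [-1.5, -8.7, 2.5]
finger_gap: 0.273
gripper_force: 62.9
```

```bash
python3 st.py
```

```text
ty 77.22099894018815 tilt [ 1.80828322e-04 -3.11153423e-03 -9.99995143e-01] block in nest 0.0002864150065107276 0.002962268890782621 [0.55898852 0.30960494 0.08992728] F ex ey z 0.43555747227959435 -8.784892686235066 2.475491376311103 torque [-1.57281574  0.32145904 -0.06598454]
```

Emit:
{"fn": "servo_tool", "kwargs": {"rows": [[[0, 0, 0, 0, -0.001, 0.0005, -1], [0, 0, 0, 0, -0.001, 0, -1], [0, 0, 0, 0, -0.001, 0, -1], [0, 0, 0, 0, 0, 0, -1], [0, 0, 0, 0, 0, 0, -1]]]}}

```text
t: 18.23
tcp_pos: [0.5584, 0.3069, 0.0895]
tool_rot: [0.111, 0.994, -0.001, -0.0]
force: [-2.1, -7.7, 2.1]
finger_gap: 0.27
gripper_force: 63.0
```

```bash
python3 st.py
```

```text
ty 77.21115878981868 tilt [ 6.37559858e-06 -2.50022002e-03 -9.99996874e-01] block in nest 0.00032370171224753956 0.0002089275754963474 [0.55841481 0.30691144 0.08952285] F ex ey z -0.32487122594290624 -7.920534360737117 2.1305128557045045 torque [-1.45392734  0.38982018 -0.01410211]
```

Emit:
{"fn": "servo_tool", "kwargs": {"rows": [[[0, 0, 0, 0, 0, 0, -0.3], [0, 0, 0, 0, 0, 0, 0], [0, 0, 0, 0, 0, 0, 0.4], [0, 0, 0, 0, 0, 0, 0.8], [0, 0, 0, 0, 0, 0, 0.8], [0, 0, 0, 0, 0, 0, 0.8], [0, 0, 0, 0, 0, 0, 0.8], [0, 0, 0, 0, 0, 0, 0.8]]]}}

```text
t: 18.9
tcp_pos: [0.5585, 0.3086, 0.0884]
tool_rot: [0.112, 0.994, 0.0, 0.0]
force: [0.5, -0.2, 0.2]
finger_gap: 0.9
gripper_force: 0.0
```

Emit:
{"fn": "servo_tool", "kwargs": {"rows": [[[0, 0, 0, 0, 0, -0.01, 0.8], [0, 0, 0, 0, 0, -0.02, 0.8], [0, 0, 0, 0, 0, -0.025, 0.8], [0, 0, 0, 0, 0, -0.025, 0.8], [0, 0, 0, 0, 0, -0.025, 0.8], [0, 0, 0, 0, 0, -0.015, 0.8], [0, 0, 0, 0, 0, 0, 0.8], [0, 0, 0, 0, 0, 0, 0.8]]]}}

```text
t: 19.57
tcp_pos: [0.5588, 0.3085, 0.2097]
tool_rot: [0.112, 0.994, 0.001, 0.001]
force: [-0.1, 0.1, -1.2]
finger_gap: 0.902
gripper_force: 0.0
```

```bash
python3 - <<'E'
from h import *
import json
i=manip.camera_info("wrist");im=manip.snapshot("wrist");json.dump({k:np.array(v).tolist() for k,v in i.items()},open("w4.json","w"))
a=manip.snapshot("scene");cv2.imwrite("pics/w4.png",im)
cv2.imwrite("pics/f.png",np.hstack([cv2.resize(im[100:350,230:430],(480,600),interpolation=cv2.INTER_CUBIC),cv2.resize(a[170:270,280:360],(320,400))[:, :].copy() if 0 else cv2.copyMakeBorder(cv2.resize(a[180:270,285:365],(320,360),interpolation=cv2.INTER_CUBIC),0,240,0,0,0)]))
print(manip.sense()["tcp_pos"],manip.sense()["t"])
E
```

```text
[0.55752862 0.30801399 0.20733545] 19.6667
```

View pics/f.png

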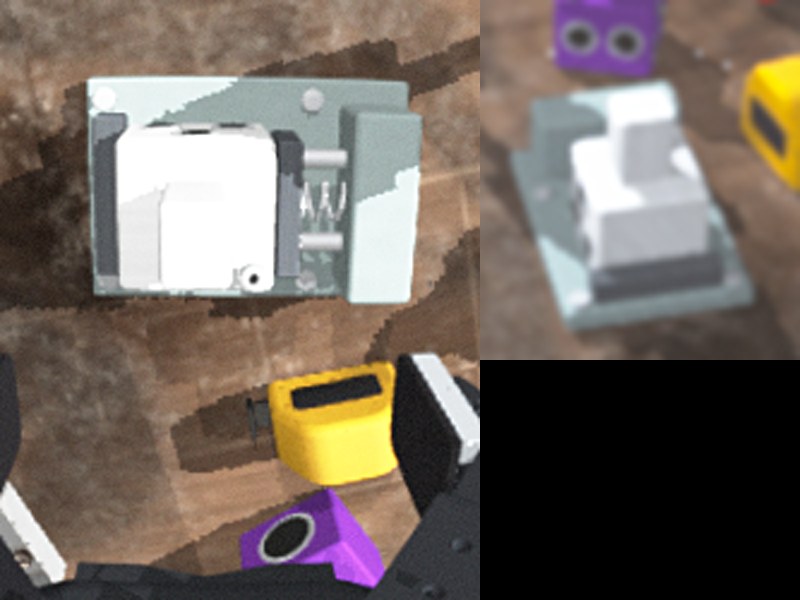

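The picture shows the block seated flat and square between the stop (left, 97–127) and the pushed-back jaw (right, 275–300), with the gripper clear and the tape measure undisturbed. I'll do one numeric check and hand in if it passes.

```bash
python3 - <<'E'
from h import *
import json
W=json.load(open("w4.json"));W["fish"]=1
m=lambda u,v:(230+(u+.5)/2.4-.5,100+(v+.5)/2.4-.5)
t=np.radians(77.2);ey=np.array([np.cos(t),np.sin(t)]);ex=np.array([ey[1],-ey[0]]);O=np.array([.5562,.3072])
f=lambda p,z:np.array([(plane(W,m(*p),z)[:2]-O)@ex,(plane(W,m(*p),z)[:2]-O)@ey])
B=[f(p,.062) for p in((118,133),(276,135),(273,291),(118,289))];J=[f(p,.05) for p in((275,132),(276,276))]
print("block corners",np.round(B,4).tolist(),"mean",np.mean(B,0).round(4),"jaw",np.round(J,4).tolist(),"base A,C",f((89,78),.012).round(4),f((95,295),.012).round(4))
c=np.mean(B,0)
if abs(c[0])<.007 and abs(c[1])<.006: print(manip.sign_off())
E
```

```text
block corners [[-0.0316, -0.0293], [-0.0307, 0.0291], [0.0303, 0.0294], [0.0295, -0.0311]] mean [-0.0006 -0.0005] jaw [[-0.0302, 0.0299], [0.0282, 0.0316]] base A,C [-0.0492 -0.0474] [ 0.0505 -0.0482]
the job is handed in; nothing more can be done
None
```

I showed the block's one-, two- and three-port sides to the lens in turn, then clamped it in the nest, released it and handed the job in after about 20 s. The last measurement had it centred and square within about 1 mm.

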